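# Hook a copy-stand lens carriage on its yellow rung

## Robot

A 7-joint arm with a two-finger parallel gripper is mounted at the origin on the work surface. World frame = base frame: x ahead of the robot, y to its left, z up, the work surface at z = 0. Lengths are in m, angles in rad, forces in N, time in s.
With the tool pointing down it reaches from about 0.425 to 1.025 m from the base axis. Payload 9.4 kg.
Tool frame: the origin (TCP) lies on the centre line of the jaws, within the pads' length; the fingertips stand 11 mm ahead of it and the grasp point (between the pads) lies 8 mm behind it; z points along the fingers, y is the direction in which the jaws open and shut (so a half turn about z gives the same grasp; the last joint's range is limited). The gripper opens to 85 mm and grips with 20 to 120 N. Pads are 22 mm wide; open, the fingers measure 114 mm over their backs; the gripper's body (76 mm by 85 mm) begins 54 mm behind the grasp point. The pads swing forward as they close: fully open they stand 13 mm farther back than shut.
Start: joints at [-1.407, 0.599, -0.003, 1.599, 0.002, 0.943, -0.08], TCP at [0.173, 0.704, 0.242] pointing down, gripper open.
Joint ranges: [-2.57, 2.57], [-0.35, 1.97], [-1.29, 1.29], [0.11, 2.56], [-1.05, 4.19], [0.11, 1.86], [-2.63, 2.63]. Speed limits (rad/s): [2.22, 2.22, 3.01, 3.01, 3.14, 3.14, 3.14].

## Interface

Orientations are given as a rotation vector (axis times angle).
In Python, from bench import readout, vision, ticket, models gives the robot as it stands.
- The arm moves only by the shell command python3 -m inch 'ROWS'. ROWS is JSON, a list of rows, each a list of 3 entries, a list of its own where there are three numbers: the shift along the world's x, y, z in mm, then the turn about the world's z in degrees, then the finger opening in mm, from 0 to 85.4. In form: [[[dx, dy, dz], turn, claw], ...]. A call has exactly 10 rows; each row shifts and turns the pose as measured when the row begins; what a row does not reach is not made up. A row lasts 1/8 s, in which the tool goes at most 62.5 mm and 10.7 degrees, less where a joint would pass 70% of its speed; a pose out of reach is approached as far as the arm can. A call is refused whole if a number of a shift passes 62.5 or a number of a turn 10.7, either way. A call with a gripper value outside its range is refused whole. The fingers move at their own pace and stop on an object; the grip force is fixed at half the most. Time passes only in rows, so rows that do not move let the fingers close, or fill a call up. It gives the time, the measured TCP pose, the force and the opening at its end, in the units of the state.
- readout.get_obs(): the state, without advancing time (a new reading comes with each control period).
- vision.camera(name): name is "side" or "top"; returns (picture, depth): 400x640x3 uint8, red, green, blue; 400x640 float32, m along the optical axis (not along the pixel's ray), 0 where there is no reading.
- vision.camera_info(name): a dict with "camera_matrix" (3x3 intrinsics, pixels), "xyz" and "rotation" of the camera in the world. Camera axes: x right, y down, z forward; pixel columns grow to the right and rows downward; lengths in m; the calibration is good to about 2 mm. A picture is of the moment at which its call begins. camera_info takes no time and is no camera call.
- ticket.hand_in(): hands the job in, once; it reports no verdict.
Trained networks look in the newest picture that a camera, given by its name, has taken for a name from the list of things; names that differ only in an ending like _2 or _b are one class to them, and where a whole thing is asked for, a point or a joint stands for the part that bears it (a point fixed in the world has none). Each returns a list of dicts, best first, with "p" (0 to 1); they miss things now and then, are a little off and sometimes report something else, mostly with a low value. They report only what shows in the picture. A call takes as long as a camera call.
- models.spot_in(label, camera): "extent" ([left, top, width, height] in pixels, round what is visible of it).
- models.silhouettes(label, camera): "region" (400x640 bool, what is visible of it) and "extent" ([left, top, width, height] in pixels, round what is visible of it).
The state is a dict: "clock": time; "joint_pos": joint angles; "qd": joint speeds; "joint_efforts": joint torques, N m; "eef_pos": TCP position; "ee_rot": TCP orientation; "force": force on the tool from outside, world axes, zero at the start; "ft_torque": the same for the moment, N m; "opening": opening from 0.0 (shut) to 1.0 (fully open).
Only numpy, scipy, OpenCV 4.12 (cv2) and the standard library are available. Lean on these libraries where they do the work, as an engineer would, in place of code of your own. Each camera call takes 0.05 s, during which the arm holds its last target.

## Task

The lens carriage of the copy stand is parked at the bottom of its column: take it by the red handle and raise it past the lower grey rung and then the yellow rung, until its orange gravity hook has swung back in above the yellow one, then lower it gently until the hook sits on the yellow rung and carries the carriage's weight before you let go. Do not let the carriage drop, do not force the hook down on a rung, and leave the magnifier on the baseboard where it stands.

Things in the scene. Friction and masses are not known exactly. Their poses are not given: they have to be found in the camera images.
- stand: Copy stand: a fixed grey baseboard 260 x 200 x 20 mm with an aluminium column. Origin: centre of the board's underside; z up; -x is the side on which the carriage overhangs the board; the column's axis stands at x = +80 mm, y = 0.
- column: Upright aluminium column, 40 x 30 mm (stand's x, y), 308 mm tall; origin on its axis at bench height. Carries three rigid rungs, 10 mm rods along y standing out 30 mm on both sides: grey, yellow, grey going up. They are clamped by hand in a slot, so heights are only roughly known: centres 80 +-5, 135 +-16 and 200 +-6 mm above the bench.
- carriage (a joint): Height of the black lens carriage above its parked place (m): 0 parked, up to 0.175. Slides with under 1 N friction and falls if let go with no rung under its hook. 0.5 to 0.9 kg, not known exactly. Its hook stands on a rung when this value is the rung's centre height minus 0.040 m: the yellow one somewhere in 0.079 to 0.111, the top grey one in 0.154 to 0.166.
- grip (a point): Centre of the red handle: upright plate 40 mm (stand's x) x 14 mm (y, the way to pinch it) x 42 mm high, standing on the carriage's 30 mm wide arm (21 mm from this point down to the arm, 21 up to the top), free on all sides and above. Axes as the stand's. 115 mm to the stand's -x of the column's axis, 131 mm above the bench when parked; moves up and down with the carriage.
- handle: The same red handle as a body; origin at its centre, axes as the stand's.
- hook: Orange gravity hook on the column's -y side; origin on its pivot on the carriage, 35 mm to -x of the column's axis, 95 mm up when parked. At rest axes as the stand's; slants down to a flat foot 50 mm below the pivot, under the rungs. Rising, a rung swings it out (about y, some 0.25 rad); once above, it falls back in within 0.3 s. Coming down, the foot lands on the rung and stops there.
- magnifier_mid (a point): Middle of a black focusing magnifier, 52 mm wide at the foot and 70 mm tall, standing loose on the baseboard; the point is 35 mm above its foot.

How it is judged:
On the way, in this order (a step that is already met when the one before it is completed fails the run):
1. the carriage has been raised past the lower grey rung (value of joint carriage above 0.06 m), for 0.05 s.
2. the hook stands on the yellow rung and carries the weight while the handle is still held (value of joint carriage between 0.07 and 0.122 m and contact force between hook and column above 2.5 N and angle between hook's own z axis and vertical below 0.08 rad and contact force between the fingers and handle above 0.5 N), for 0.2 s.
At the end, for the whole second after the job is handed in: The handle is let go and the carriage hangs at rest (under 10 mm/s) with its hook swung in (within 0.08 rad) and standing on the yellow rung with more than 2.5 N, carriage height between 70 and 122 mm (value of joint carriage between 0.07 and 0.122 m and contact force between hook and column above 2.5 N and angle between hook's own z axis and vertical below 0.08 rad and velocity of joint carriage between -0.01 and 0.01 m/s); the robot touches nothing.
It fails at once if the hook is forced against a rung with more than 22 N (contact force between hook and column above 22 N).
It fails at once if the carriage is dropped (comes down faster than 0.2 m/s) (velocity of joint carriage below -0.2 m/s).
It fails at once if the magnifier is shifted more than 15 mm (distance of magnifier_mid from where it was at the start of the episode above 0.015 m).
It also fails if it takes over 45 s, if anything falls off the work surface, if the arm or the gripper's body presses on something with over 40 N, if the wrist force passes 120 N, or if a joint passes its speed limit or range.

## Working session

There is one attempt and no reset: what is moved stays moved. The work goes in short steps, Python scripts to look and compute and a shell command to move; the robot and the scene stay as the last step left them, time stands still between calls to the robot, and variables do not carry over. Pictures are saved under pics/ and viewed, and the job is handed in when it is done.

```bash
mkdir -p pics; cat > h.py <<'E'
from bench import readout, vision, ticket, models
import numpy as np, cv2
def snap(n,f):
    p,d=vision.camera(n); cv2.imwrite('pics/'+f,cv2.cvtColor(p,cv2.COLOR_RGB2BGR)); return p,d
def world(n,u,v,z):
    i=vision.camera_info(n);K=np.array(i['camera_matrix']);R=np.array(i['rotation'])
    if R.shape!=(3,3): R=cv2.Rodrigues(R.astype(float))[0]
    c=np.linalg.inv(K)@np.vstack([u*z,v*z,z]) if np.ndim(u) else np.linalg.inv(K)@np.array([u*z,v*z,z])
    return (R@c).T+np.array(i['xyz'])
E
python3 - <<'E'
from h import *
o=readout.get_obs();print(o)
for n in('side','top'):
    i=vision.camera_info(n);print(i)
    p,d=snap(n,n+'0.png');np.save(n+'d.npy',d)
    for l in('handle','hook','column','magnifier_mid','stand'):
        for s in models.silhouettes(l,n)[:2]:
            m=s['region']&(d>0);v,u=np.nonzero(m);
            w=world(n,u,v,d[v,u]) if len(u) else np.zeros((1,3))
            print(n,l,round(s['p'],2),s['extent'],np.median(w,0).round(3),np.percentile(w,3,axis=0).round(3),np.percentile(w,97,axis=0).round(3))
E
```

```text
{'clock': 0.0, 'joint_pos': array([-1.40672853,  0.60014555, -0.0025592 ,  1.60008754,  0.00184007,
        0.94285508, -0.07980122]), 'qd': array([ 4.81336015e-04,  1.61438323e-03,  7.68296413e-04, -6.46295181e-05,
       -5.96403050e-04, -4.79160334e-04, -1.10916306e-03]), 'joint_efforts': array([-2.43994298e-03, -7.76459670e+01,  1.56305540e+00, -2.58012611e+01,
        1.21243243e-02,  8.74032907e-03, -3.11495239e-05]), 'eef_pos': array([0.17278774, 0.70367952, 0.24141707]), 'ee_rot': array([-3.77135497e-01, -3.11885425e+00,  2.34629889e-03]), 'force': array([-1.1756801 , -0.84933475,  0.74100045]), 'ft_torque': array([ 0.00798535, -0.01587387,  0.02340468]), 'opening': 0.9989568331922416}
{'camera_matrix': array([[512.21609832,   0.        , 324.44308326],
       [  0.        , 512.21609832, 202.75231299],
       [  0.        ,   0.        ,   1.        ]]), 'xyz': array([0.2315153 , 0.49493693, 0.44961663]), 'rotation': array([-0.69899255,  2.43762373, -1.32745261])}
side handle 0.78 [298.3, 145.2, 33.0, 32.8] [0.56  0.002 0.133] [ 0.552 -0.019  0.111] [0.572 0.016 0.151]
side 
[... 550 characters left out ...]
 'rotation': array([-2.17574468,  2.1134837 , -0.14984179])}
top handle 0.7 [317.2, 163.9, 30.0, 23.3] [ 0.563 -0.006  0.152] [ 0.554 -0.024  0.111] [0.575 0.012 0.154]
top hook 0.61 [275.2, 138.4, 9.2, 3.8] [0.628 0.071 0.087] [0.626 0.068 0.07 ] [0.631 0.085 0.092]
top column 0.84 [212.2, 89.1, 63.8, 96.7] [0.589 0.1   0.276] [0.564 0.078 0.086] [0.632 0.124 0.31 ]
top column 0.36 [269.9, 137.3, 79.0, 60.1] [0.573 0.034 0.112] [ 0.545 -0.023  0.079] [0.623 0.081 0.153]
top magnifier_mid 0.62 [336.4, 218.0, 30.1, 33.6] [ 0.485 -0.04   0.089] [ 0.466 -0.062  0.032] [ 0.51  -0.022  0.093]
top stand 0.59 [211.6, 85.7, 183.8, 176.5] [0.574 0.043 0.025] [ 0.472 -0.096  0.019] [0.673 0.151 0.309]
```

View pics/side0.png

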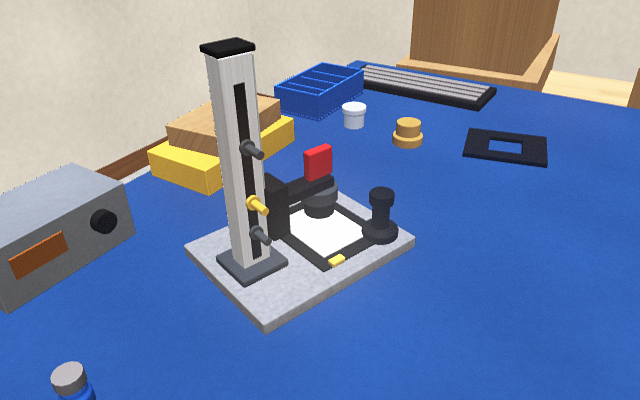

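View pics/top0.png

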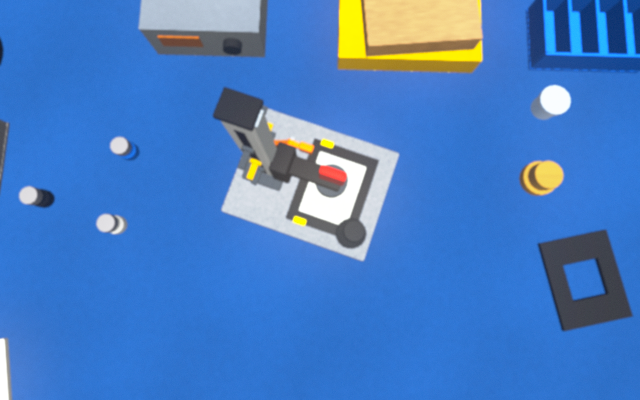

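```bash
python3 - <<'E'
from h import *
for n in('side','top'):
    p=cv2.imread('pics/%s0.png'%n);d=np.load(n+'d.npy')
    h=cv2.cvtColor(p,cv2.COLOR_BGR2HSV)
    for nm,lo,hi in(('red',(0,150,60),(6,255,255)),('orange',(8,150,80),(18,255,255)),('yellow',(20,120,80),(35,255,255))):
        m=cv2.inRange(h,lo,hi)>0
        if nm=='red': m|=cv2.inRange(h,(172,150,60),(180,255,255))>0
        m&=d>0
        v,u=np.nonzero(m)
        if len(u)<4: print(n,nm,len(u));continue
        w=world(n,u,v,d[v,u]);print(n,nm,len(u),[u.min(),u.max(),v.min(),v.max()],np.median(w,0).round(3),np.percentile(w,3,axis=0).round(3),np.percentile(w,97,axis=0).round(3))
        if nm=='red':
            t=w[w[:,2]>w[:,2].max()-.008][:,:2].astype(np.float32);print(cv2.minAreaRect(t))
    # board top & column top
    v,u=np.nonzero(d>0);w=world(n,u,v,d[v,u])
    for zl,zh in((.017,.023),(.303,.315)):
        s=(w[:,2]>zl)&(w[:,2]<zh)&(w[:,0]>.4)&(w[:,0]<.75)&(abs(w[:,1])<.25)
        t=w[s][:,:2].astype(np.float32);print(zl,s.sum(),cv2.minAreaRect(t))
E
```

```text
side red 851 [np.int64(304), np.int64(331), np.int64(143), np.int64(180)] [0.56  0.002 0.134] [ 0.552 -0.018  0.112] [0.572 0.016 0.151]
((0.5630123019218445, -0.0029628705233335495), (0.039352018386125565, 0.01421363651752472), 70.91325378417969)
side orange 1330 [np.int64(8), np.int64(263), np.int64(94), np.int64(279)] [0.807 0.263 0.054] [ 0.805 -0.805 -0.668] [2.187 0.296 0.069]
side yellow 4139 [np.int64(147), np.int64(422), np.int64(115), np.int64(266)] [ 0.803 -0.025  0.038] [ 0.558 -0.362  0.002] [0.921 0.117 0.128]
0.017 8966 ((0.5733879804611206, 0.02982260286808014), (0.2603793740272522, 0.20120534300804138), 72.04492950439453)
0.303 609 ((0.5983273386955261, 0.10637068003416061), (0.04608600586652756, 0.03753238171339035), 72.32852935791016)
top red 263 [np.int64(319), np.int64(345), np.int64(166), np.int64(181)] [ 0.565 -0.006  0.153] [ 0.555 -0.023  0.148] [0.574 0.012 0.155]
((0.5652037858963013, -0.006144389510154724), (0.03841812163591385, 0.014179830439388752), 73.82029724121094)
top orange 195 [np.int64(158), np.int64(532), np.int64(16), np.int64(192)] [0.809 0.235 0.072] [0.607 0.023 0.067] [0.812 0.289 0.131]
top yellow 5277 [np.int64(246), np.int64(561), np.int64(0), np.int64(225)] [ 0.792 -0.106  0.049] [ 0.568 -0.381  0.015] [0.889 0.105 0.129]
0.017 7111 ((0.5761691927909851, 0.026477694511413574), (0.2598540186882019, 0.20021125674247742), 72.2235107421875)
0.303 1433 ((0.6004654765129089, 0.10217928886413574), (0.04599901661276817, 0.03673079237341881), 72.36346435546875)
```

The red handle is at side (318,162) and top (332,174). The yellow rung is at side (257,206), and the magnifier is at side (381,215) and top (350,233). Both views agree:
- **Handle:** about (0.564, -0.005, 0.131), which matches the stated height.
- **Stand:** yawed about 72°, so the jaw axis should be at -18°, a turn of about -94°.

I'll go up first to clear the column.

```bash
python3 -m inch '[[[0,0,50],0,50],[[0,0,50],0,50],[[0,0,50],0,50],[[28,-50,0],-7,50],[[28,-50,0],-7,50],[[28,-50,0],-7,50],[[28,-50,0],-7,50],[[28,-50,0],-7,50],[[28,-50,0],-7,50],[[0,0,0],0,50]]'
python3 - <<'E'
from h import *
# rung heights from yellow pixels near column (side)
p=cv2.imread('pics/side0.png');d=np.load('sided.npy');h=cv2.cvtColor(p,cv2.COLOR_BGR2HSV)
m=np.zeros(d.shape,bool);m[190:222,240:275]=1
m&=(cv2.inRange(h,(18,100,60),(36,255,255))>0)&(d>0)
v,u=np.nonzero(m);w=world('side',u,v,d[v,u]);print(len(u),np.percentile(w,[2,50,98],axis=0).round(4))
E
```

```text
clock: 1.85
eef_pos: [0.3437, 0.3933, 0.3974]
ee_rot: [-1.503, -2.757, -0.008]
force: [-0.9, 0.9, 0.0]
opening: 0.582
280 [[0.555  0.1043 0.1101]
 [0.5751 0.1167 0.127 ]
 [0.5846 0.1226 0.1328]]
```

```bash
python3 -m inch '[[[27,-49,0],-6.3,50],[[27,-49,0],-6.3,50],[[27,-49,0],-6.3,50],[[27,-49,0],-6.3,50],[[27,-49,0],-6.3,50],[[27,-49,0],-6.3,50],[[27,-49,0],-6.3,50],[[27,-49,0],-6.3,50],[[0,0,0],0,50],[[0,0,0],0,50]]'
python3 - <<'E'
from h import *
o=readout.get_obs();R=cv2.Rodrigues(o['ee_rot'])[0];print(o['eef_pos'],np.degrees(np.arctan2(R[1,1],R[0,1])),R[:,2],o['opening'])
p,d=snap('side','side1.png')
E
```

```text
clock: 3.1
eef_pos: [0.5647, -0.002, 0.3992]
ee_rot: [2.54, 1.844, 0.02]
force: [-0.5, 0.5, -0.6]
opening: 0.587
[ 0.56470378 -0.00204571  0.39919872] -18.05915079091336 [ 0.01211072  0.00530776 -0.99991258] 0.5865633403493696
```

View pics/side1.png

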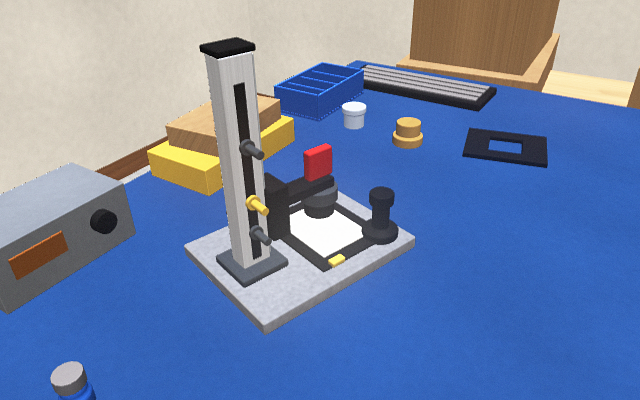

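The picture still shows the handle and stand undisturbed, with the handle at (318,162); the gripper is out of view above it. I'll descend most of the way and look again.

```bash
python3 -m inch '[[[0,-3,-30],0,50],[[0,0,-30],0,50],[[0,0,-30],0,50],[[0,0,-30],0,50],[[0,0,-30],0,50],[[0,0,-30],0,50],[[0,0,-20],0,50],[[0,0,0],0,50],[[0,0,0],0,50],[[0,0,0],0,50]]'
python3 - <<'E'
from h import *
o=readout.get_obs();R=cv2.Rodrigues(o['ee_rot'])[0];print(o['eef_pos'],np.degrees(np.arctan2(R[1,1],R[0,1])),R[:,2],o['opening'])
p,d=snap('side','side2.png');snap('top','top2.png')
E
```

```text
clock: 4.4
eef_pos: [0.5633, 0.0123, 0.1964]
ee_rot: [-2.512, -1.883, -0.033]
force: [-0.2, 0.0, 0.3]
opening: 0.586
[0.56332722 0.01231215 0.19642242] -16.289502944358393 [ 0.01601931  0.01400275 -0.99977363] 0.5856539090857216
```

View pics/side2.png

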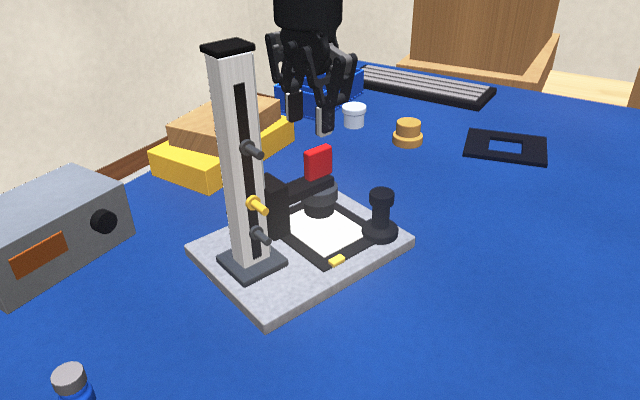

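View pics/top2.png

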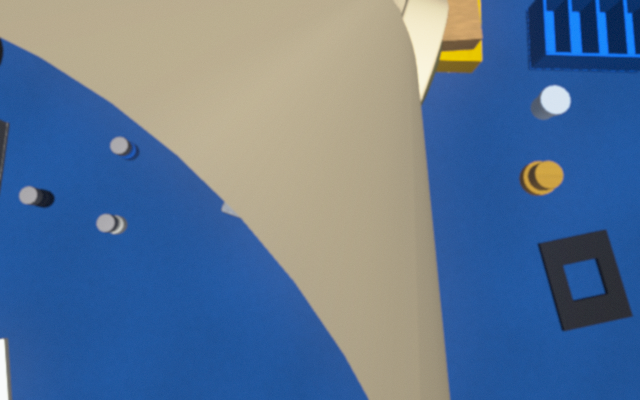

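The side view shows the gripper above the handle, with the fingers at (293,107) and (325,122), but the descent drifted +14 mm in y. I'll correct that before going on.

```bash
python3 -m inch '[[[0,-8,0],-0.8,50],[[0,-8,0],-0.7,50],[[0,0,0],0,50],[[0,0,0],0,50],[[0,0,0],0,50],[[0,0,0],0,50],[[0,0,0],0,50],[[0,0,0],0,50],[[0,0,0],0,50],[[0,0,0],0,50]]'
python3 - <<'E'
from h import *
o=readout.get_obs();R=cv2.Rodrigues(o['ee_rot'])[0];print(o['eef_pos'],np.degrees(np.arctan2(R[1,1],R[0,1])),R[:,2],o['opening'])
E
```

```text
clock: 5.75
eef_pos: [0.5636, -0.0053, 0.1971]
ee_rot: [-2.54, -1.847, -0.035]
force: [0.2, 0.0, 0.1]
opening: 0.585
[ 0.56360424 -0.00530352  0.19710078] -17.943015150423772 [ 0.01770035  0.01368445 -0.99974969] 0.5851147267139235
```

```bash
python3 -m inch '[[[0,-1,-12],0,50],[[0,-1,-12],0,50],[[0,-1,-12],0,50],[[0,-1,-12],0,50],[[0,-1,-12],0,50],[[0,0,-3],0,50],[[0,0,0],0,50],[[0,0,0],0,50],[[0,0,0],0,50],[[0,0,0],0,50]]'
python3 - <<'E'
from h import *
o=readout.get_obs();R=cv2.Rodrigues(o['ee_rot'])[0];print(o['eef_pos'],np.degrees(np.arctan2(R[1,1],R[0,1])),R[:,2],o['force'])
snap('side','side3.png')
E
```

```text
clock: 7.0
eef_pos: [0.5635, -0.0108, 0.1293]
ee_rot: [-2.54, -1.847, -0.035]
force: [0.3, 0.7, 0.5]
opening: 0.587
[ 0.56351031 -0.01078373  0.12934859] -17.952877951742465 [ 0.01733461  0.01355939 -0.9997578 ] [0.27366557 0.69126769 0.46923006]
```

View pics/side3.png

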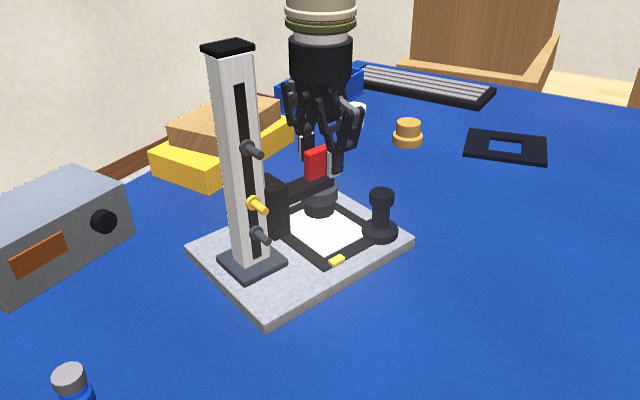

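The side picture shows the fingers straddling the red handle, with the near finger at (333,160) and the handle at (315,163). I'll nudge +5 mm in y and close.

```bash
python3 -m inch '[[[0,5,0],0,50],[[0,0,0],0,50],[[0,0,0],0,35],[[0,0,0],0,25],[[0,0,0],0,0],[[0,0,0],0,0],[[0,0,0],0,0],[[0,0,0],0,0],[[0,0,0],0,0],[[0,0,0],0,0]]'
python3 - <<'E'
from h import *
o=readout.get_obs();R=cv2.Rodrigues(o['ee_rot'])[0];print(o['eef_pos'],np.degrees(np.arctan2(R[1,1],R[0,1])),R[:,2],o['force'],o['ft_torque'])
snap('side','side4.png')
E
```

```text
clock: 8.3
eef_pos: [0.5642, -0.0053, 0.1298]
ee_rot: [-2.539, -1.848, -0.036]
force: [3.2, -0.0, 1.1]
opening: 0.155
[ 0.56415922 -0.00534028  0.12975203] -17.90515981463364 [ 0.01803488  0.01373441 -0.99974302] [ 3.23030859 -0.0323166   1.1215075 ] [0.14929067 0.47795043 0.08291315]
```

View pics/side4.png

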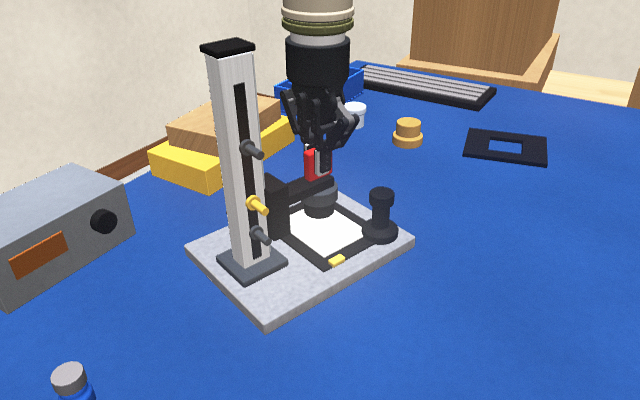

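It is gripped, with the opening at about 13 mm and the finger on the red handle at (315,163). I'll start the lift with small rows and watch the force.

```bash
python3 -m inch '[[[0,0,5],0,0],[[0,0,8],0,0],[[0,0,8],0,0],[[0,0,8],0,0],[[0,0,8],0,0],[[0,0,8],0,0],[[0,0,0],0,0],[[0,0,0],0,0],[[0,0,0],0,0],[[0,0,0],0,0]]'
python3 - <<'E'
from h import *
o=readout.get_obs();R=cv2.Rodrigues(o['ee_rot'])[0];print(o['eef_pos'],np.degrees(np.arctan2(R[1,1],R[0,1])),R[:,2],o['force'],o['ft_torque'])
p=cv2.imread('pics/top0.png');d=np.load('topd.npy')
i=vision.camera_info('top')
for n,r in(('top',None),('side',(190,222,240,275))):
    p=cv2.imread('pics/%s0.png'%n);d=np.load(n+'d.npy');h=cv2.cvtColor(p,cv2.COLOR_BGR2HSV)
    m=(cv2.inRange(h,(18,100,60),(36,255,255))>0)&(d>0)
    v,u=np.nonzero(m);w=world(n,u,v,d[v,u])
    c=np.array([.5995,.104]);ex=np.array([np.cos(1.26),np.sin(1.26)]);ey=np.array([-ex[1],ex[0]])
    sx=(w[:,:2]-c)@ex;sy=(w[:,:2]-c)@ey
    s=(abs(sx)<.012)&(abs(sy)<.05)&(abs(sy)>.018)&(w[:,2]>.1)&(w[:,2]<.16)
    # cylinder r=5mm fit of (sx,z)
    from scipy.optimize import least_squares
    f=least_squares(lambda q:np.hypot(sx[s]-q[0],w[s,2]-q[1])-.005,[0,.127],loss='soft_l1',f_scale=.001)
    print(n,s.sum(),f.x,w[s,2].max())
E
```

```text
clock: 9.6
eef_pos: [0.5641, -0.0053, 0.1773]
ee_rot: [2.54, 1.849, 0.035]
force: [4.0, -1.4, -5.8]
opening: 0.158
[ 0.56413086 -0.00534787  0.17730565] -17.90694241949078 [ 0.01807373  0.0130811  -0.99975108] [ 4.01796798 -1.43612044 -5.76760211] [0.09193601 0.01177161 0.09308432]
top 153 [-0.0012992   0.12649162] 0.13620679161541183
side 267 [0.00121242 0.12442804] 0.13338217801627872
```

The carriage is up 47.5 mm and weighs about 6 N. The yellow rung's centre is at about 0.126 m, so the hook should stand at a joint value of about 0.086. I'll raise to about 0.104 and pause for the hook to swing in.

```bash
python3 -m inch '[[[0,0,8],0,0],[[0,0,8],0,0],[[0,0,8],0,0],[[0,0,8],0,0],[[0,0,8],0,0],[[0,0,8],0,0],[[0,0,8],0,0],[[0,0,0],0,0],[[0,0,0],0,0],[[0,0,0],0,0]]'
python3 - <<'E'
from h import *
o=readout.get_obs();print(o['eef_pos'],o['force'],o['ft_torque'])
p,d=snap('side','side5.png');np.save('s5.npy',d);p,d=snap('top','top5.png')
for n in('side','top'):
  for s in models.silhouettes('hook',n)[:2]: print(n,s['p'],s['extent'])
E
```

```text
clock: 10.85
eef_pos: [0.5641, -0.0054, 0.236]
ee_rot: [2.54, 1.848, 0.035]
force: [4.8, -1.2, -4.7]
opening: 0.155
[ 0.56411255 -0.00537667  0.23598829] [ 4.79594594 -1.18422273 -4.70096859] [ 0.14196401 -0.00814237  0.09215361]
```

View pics/side5.png

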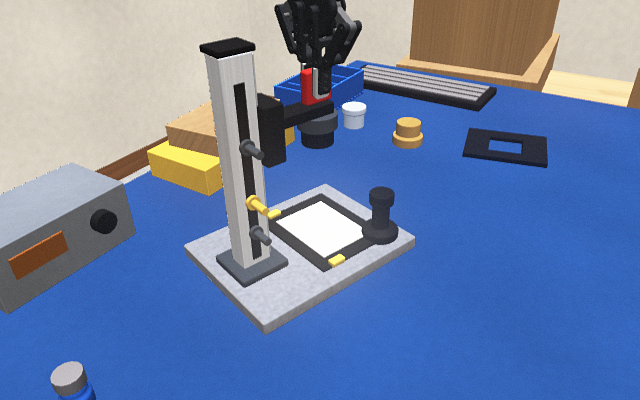

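View pics/top5.png

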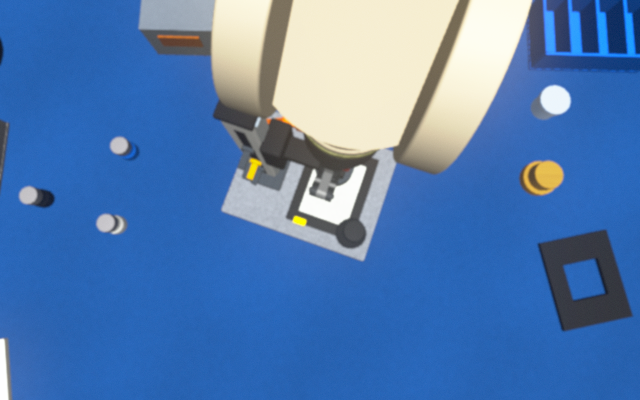

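The side view shows the carriage held above the yellow rung, with its block at (270,130) and the rung at (258,206). The magnifier is unmoved at (381,215). The joint value is about 0.106. I'll lower gently.

```bash
python3 -m inch '[[[0,0,-3],0,0],[[0,0,-3],0,0],[[0,0,-3],0,0],[[0,0,-2],0,0],[[0,0,0],0,0],[[0,0,0],0,0],[[0,0,0],0,0],[[0,0,0],0,0],[[0,0,0],0,0],[[0,0,0],0,0]]'
python3 -c "
from h import *
o=readout.get_obs();print(o['eef_pos'],o['force'])"
```

```text
clock: 12.3
eef_pos: [0.5641, -0.0054, 0.2237]
ee_rot: [2.54, 1.848, 0.035]
force: [5.2, -1.0, -5.4]
opening: 0.16
[ 0.56412648 -0.0053562   0.22365177] [ 5.23337518 -1.00641765 -5.4171874 ]
```

```bash
python3 -m inch '[[[0,0,-1],0,0],[[0,0,-1],0,0],[[0,0,-1],0,0],[[0,0,-1],0,0],[[0,0,0],0,0],[[0,0,0],0,0],[[0,0,0],0,0],[[0,0,0],0,0],[[0,0,0],0,0],[[0,0,0],0,0]]'
python3 -c "
from h import *
o=readout.get_obs();print(o['eef_pos'],o['force'])"
```

```text
clock: 13.55
eef_pos: [0.5641, -0.0054, 0.2193]
ee_rot: [2.54, 1.848, 0.035]
force: [5.6, -0.8, -5.4]
opening: 0.156
[ 0.56411334 -0.00535568  0.21930969] [ 5.59975819 -0.78100029 -5.3743908 ]
```

Joint 0.0896, no contact yet.

```bash
python3 -m inch '[[[0,0,-1],0,0],[[0,0,0],0,0],[[0,0,-1],0,0],[[0,0,0],0,0],[[0,0,-1],0,0],[[0,0,0],0,0],[[0,0,0],0,0],[[0,0,0],0,0],[[0,0,0],0,0],[[0,0,0],0,0]]'
python3 -c "
from h import *
o=readout.get_obs();print(o['eef_pos'],o['force'])"
```

```text
clock: 14.8
eef_pos: [0.5641, -0.0053, 0.2159]
ee_rot: [2.54, 1.848, 0.034]
force: [3.8, -1.2, -5.8]
opening: 0.153
[ 0.56412404 -0.00534546  0.21590107] [ 3.8261988  -1.20481895 -5.81250546]
```

```bash
python3 -m inch '[[[0,0,-1],0,0],[[0,0,0],0,0],[[0,0,0],0,0],[[0,0,-1],0,0],[[0,0,0],0,0],[[0,0,0],0,0],[[0,0,0],0,0],[[0,0,0],0,0],[[0,0,0],0,0],[[0,0,0],0,0]]'
python3 -c "
from h import *
o=readout.get_obs();print(o['eef_pos'],o['force'])"
```

```text
clock: 16.05
eef_pos: [0.5641, -0.0054, 0.2145]
ee_rot: [2.54, 1.848, 0.035]
force: [3.3, -1.9, -0.6]
opening: 0.155
[ 0.56412381 -0.00536891  0.214514  ] [ 3.30306138 -1.92414312 -0.62564437]
```

Fz has gone from -5.8 to -0.6 N at a joint value of 0.0848, which matches the measured rung height, so the hook is carrying the weight. I'll press half a millimetre more and hold.

```bash
python3 -m inch '[[[0,0,-0.5],0,0],[[0,0,0],0,0],[[0,0,0],0,0],[[0,0,0],0,0],[[0,0,0],0,0],[[0,0,0],0,0],[[0,0,0],0,0],[[0,0,0],0,0],[[0,0,0],0,0],[[0,0,0],0,0]]'
python3 -c "
from h import *
o=readout.get_obs();print(o['eef_pos'],o['force'])
p,d=snap('side','side6.png')"
```

```text
clock: 17.3
eef_pos: [0.5641, -0.0054, 0.2143]
ee_rot: [2.54, 1.848, 0.036]
force: [3.1, -0.8, 1.4]
opening: 0.155
[ 0.56411525 -0.00536565  0.21433948] [ 3.14524826 -0.75540713  1.40027525]
```

View pics/side6.png

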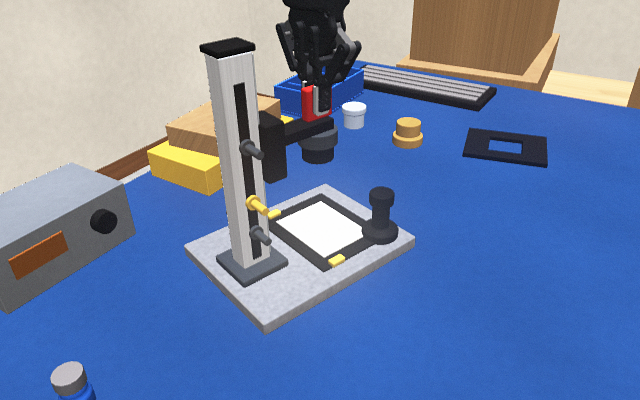

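The carriage has stopped, with the handle at (312,102), and Fz is slightly upward, so all the weight is on the rung. I'll open gradually.

```bash
python3 -m inch '[[[0,0,0],0,18],[[0,0,0],0,24],[[0,0,0],0,32],[[0,0,0],0,40],[[0,0,0],0,50],[[0,0,0],0,50],[[0,0,0],0,50],[[0,0,0],0,50],[[0,0,0],0,50],[[0,0,0],0,50]]'
python3 -c "
from h import *
o=readout.get_obs();print(o['eef_pos'],o['force'])
p,d=snap('side','side7.png')"
```

```text
clock: 18.6
eef_pos: [0.5633, -0.0055, 0.2139]
ee_rot: [-2.54, -1.847, -0.035]
force: [-0.8, -0.3, 0.6]
opening: 0.585
[ 0.5632945  -0.00550451  0.21389783] [-0.77485889 -0.34200197  0.64038201]
```

View pics/side7.png

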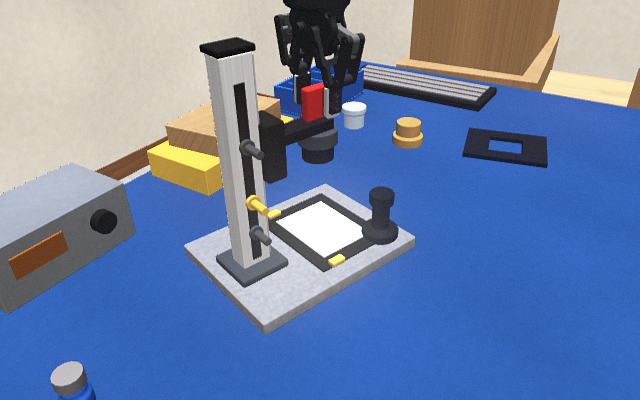

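The handle has stayed at (312,102) with the fingers open and clear on both sides. I'll retreat straight up; the drift is along y, which runs nearly parallel to the plate.

```bash
python3 -m inch '[[[0,0,10],0,50],[[0,0,15],0,50],[[0,0,15],0,50],[[0,0,20],0,50],[[0,0,20],0,50],[[0,0,20],0,50],[[0,0,10],0,50],[[0,0,0],0,50],[[0,0,0],0,50],[[0,0,0],0,50]]'
python3 - <<'E'
from h import *
o=readout.get_obs();print(o['eef_pos'],o['force'])
p,d=snap('side','side8.png')
h=cv2.cvtColor(p,cv2.COLOR_RGB2HSV);m=((cv2.inRange(h,(0,150,60),(6,255,255))|cv2.inRange(h,(172,150,60),(180,255,255)))>0)&(d>0)
v,u=np.nonzero(m);w=world('side',u,v,d[v,u]);print(w[:,2].max(),np.median(w,0))
s=models.silhouettes('magnifier_mid','side')[0];m=s['region']&(d>0);v,u=np.nonzero(m);print(s['extent'],np.median(world('side',u,v,d[v,u]),0))
E
```

```text
clock: 19.9
eef_pos: [0.563, -0.0059, 0.333]
ee_rot: [2.54, 1.847, 0.039]
force: [-1.1, 0.1, 0.3]
opening: 0.586
[ 0.56297571 -0.00586814  0.33302165] [-1.06336735  0.10768855  0.33765572]
0.23640987211161169 [0.55966804 0.00264751 0.21781984]
[362.2, 187.6, 36.9, 59.1] [ 0.48059212 -0.03124752  0.04479289]
```

View pics/side8.png

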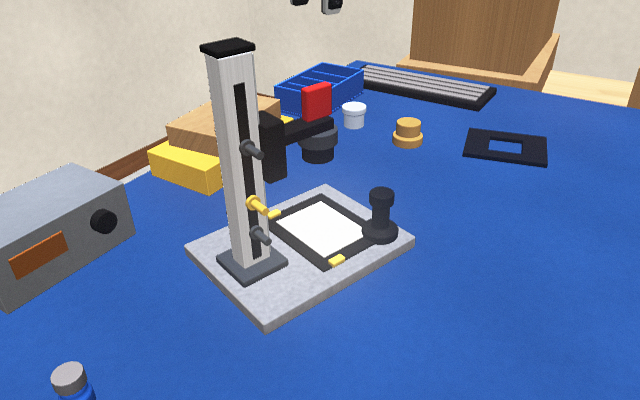

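The carriage hangs free with the handle at (316,102), about 84 mm above its parked height. The magnifier has not moved, and the gripper is well clear. I'll hand in.

```bash
python3 -c "
from bench import ticket;print(ticket.hand_in())"
```

```text
the job is handed in; nothing more can be done
None
```

The carriage now hangs on the yellow rung and the handle is released. I handed the job in at about 20 s, and it reports no verdict.

I raised the carriage by its red handle to about 0.106 m, past the lower grey and yellow rungs. I then lowered it, in 1 mm steps at the end, until the hook took the weight at about 0.085 m. That agrees with the rung centre I measured, about 0.125 m. While the handle was still gripped, the vertical force on the tool went from -5.8 N to +1.4 N. I then opened the fingers slowly and backed straight up.

**Last checks:**
- **Carriage:** the handle stayed about 84 mm above its parked height after release.
- **Magnifier:** its measured position changed by less than 1 mm.
- **Robot:** the gripper was clear and touching nothing.

**Not checked directly:** the hook is on the column's far side, and the detector did not find it in either camera after the lift. That it has swung in and stands on the rung is inferred from the forces and from the carriage staying up. I did not measure the hook force itself.

One thing went off plan: the arm drifted about 14 mm sideways on the way down to the handle. I corrected that before gripping.

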